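# Lock the leaf jig with its ball-lock pin

### The job

Swing the hinged leaf of the drill jig gently down onto the ring in its nest, then take the ball-lock pin out of the rack with its thumb button squeezed in and push it down through the leaf and the lug until its shoulder is fully home on the leaf. Let the button spring back out so that the balls lock under the lug and hold the leaf down, and leave the pin there; do not force anything, and leave the plain pin and the other things alone.

Things in the scene. Friction and masses are not known exactly. Their poses are not given: they have to be found in the camera images.
- jig: Drill jig bolted down: steel base 90 x 225 x 12 mm; origin under its middle, on the bench top; its y axis runs from the lug end (-y) to the hinge end (+y). Hinge axis along x at y +85, z 56.5 mm; ring nest at y +15. The lug is a 46 x 60 mm bridge plate at y -65 mm, top at z 50, underside at z 40 mm, open below. With the leaf down nothing on the jig is above 70 mm.
- lug_hole (a point): Centre of the 13.5 mm wide vertical hole through the lug (10 mm thick), at the lug's upper face, 50 mm above the bench. Below the lug 28 mm are free. Same axes as the jig.
- leaf_hinge (a point): Middle of the leaf's hinge axis, which lies along the jig's x axis. The leaf slides on its hinge pin, up to 8 mm either way along this axis, and stays where it is; only the lock pin locates it. So its pin hole is usually some mm to one side of the lug hole: find it by sight or by feel along the jig's x, and draw the leaf across with the pin (4 to 6 N).
- leaf (a joint): Angle of the hinged leaf, rad: 0 = right down, larger = free end raised. Aluminium, 10 mm thick, its middle plane through the hinge axis; down, its top is 61.5 mm above the bench. A 13.5 mm hole 150 mm from the hinge; a thumb tab, 34 x 32 mm, centred 176 mm from it, to press on. Stiff hinge: stays where left. Its spring plungers meet the ring near 0.1 rad; right down takes 8 N at the tab; let go, it rises a few mm.
- pin_grip (a point): Ball-lock pin (170 g): centre of its black handle, 24 mm (pin's x) by 21 mm (y) by 40 mm high. A steel thumb button (12 x 24 mm) stands 4.5 mm proud in the middle of the handle's +x side, at this height: 28.5 mm over both, 24 mm when squeezed flush. It stands upright and loose in a rack hole. The underside of its 30 mm shoulder disc is 32 mm below this point, on the rack's top.
- pin_lock (a point): On the pin's axis at its two locking balls, 58.3 mm below pin_grip, 26.3 mm below the shoulder. Shank 12 mm thick; its tip is 13.7 mm below this point, the last 2.4 mm tapered to 10.4 mm. Button out: the balls stand 3 mm out of the shank and pass neither leaf nor lug; button in: flush. With the pin home this point is 35 mm above the bench, 5 mm below the lug's underside.
- pin_button (a joint): How far the pin's thumb button is pressed in, m: 0 = out (balls out), 0.0045 = flush with the handle (balls flush with the shank). A spring pushes it out with 4 N (out) to 9 N (in), so squeeze the handle across the button with clearly more than that: 25 to 40 N to carry and push the pin.
- rack: Aluminium pin rack, fixed: block 50 x 160 x 48 mm, origin under its middle, its row of three 23 mm holes along its y axis at -50, 0 and +50 mm. The ball-lock pin stands in one end hole, the plain pin in the other.
- plain_mid (a point): Plain locating pin in the rack, of the same length but with a round dark knob and no button: not wanted. Point on its axis inside the knob.
- ring_mid (a point): Centre of the machined adapter ring (68 mm across, 18 mm high) that lies in the jig's nest between dowels; it stays there.
- block_mid (a point): Steel setting block (30 x 60 x 25 mm) lying on the bench between jig and rack; stays there. A spare adapter ring lies fixed beside it.
Mind the look-alikes: they are no part of the job. What is shaped like the part that bears pin_grip but purple or yellow is not meant.

How it is judged:
By the outcome, as a careful person would: the job done as asked, in the order asked, and still so for the second after the job is handed in, with the robot touching nothing.
It also fails if it takes over 72 s, if anything falls off the work surface, if the arm or the gripper's body presses on something with over 40 N, if the wrist force passes 120 N, or if a joint passes its speed limit or range.

### The arm

A 7-joint arm with a two-finger parallel gripper is mounted at the origin on a cart in front of the work surface, level with it; the furniture and walls round the work are solid. World frame = base frame: x ahead of the robot, y to its left, z up, the work surface at z = 0. Lengths are in m, angles in rad, forces in N, time in s.
With the tool pointing down it reaches from about 0.4 to 0.85 m from the base axis. Payload 4.5 kg.
Tool frame: the origin (TCP) lies at the centre of the arm's flange, where the gripper is bolted on; the fingertips stand 166 mm ahead of it and the grasp point (between the pads) lies 147 mm ahead of it (ctrl.grip_depth is the z of the grasp point in the tool frame, in m); z points along the fingers, y is the line along which they close (so a half turn about z gives the same grasp; the last joint's range is limited). The gripper opens to 88 mm and grips with 3 to 60 N. Pads are 18 mm wide; open, the fingers measure 123 mm over their backs; the gripper's body (75 mm by 187 mm) begins 45 mm behind the grasp point.
Start: joints at [1.172, 0.689, -0.195, 1.565, 0.157, 0.902, -0.215], TCP at [0.262, -0.567, 0.405] pointing down, gripper open.
Joint ranges: [-3.01, 3.01], [-0.46, 2.08], [-1.47, 1.51], [0.13, 2.56], [-1, 4.14], [0.04, 2.09], [-2.66, 2.66]. Speed limits (rad/s): [2.57, 2.57, 3.14, 3.14, 3.14, 3.14, 3.14].

### API

Orientations are given as a 3x3 rotation matrix whose columns are the frame's x, y, z axes.
In Python, from station import ctrl gives the robot as it stands.
- The arm moves only by the shell command python3 -m creep 'ROWS' [FORCE]. ROWS is JSON, a list of rows, each a list of 5 numbers: the opening, from -1 (shut) to 1 (fully open), so that 0 is half open, then the shift along the tool's x, y, z in m, then the turn about the tool's z in rad. In form: [[jaw, tx, ty, tz, turn], ...]. A call has exactly 10 rows; each row is the pose to reach, as a shift and turn from the pose commanded when the call began, along the tool's axes at that moment; what a row does not reach only later rows make up. A row lasts 1/12 s, in which the tool goes at most 41.7 mm and 7.16 degrees, less where a joint would pass 70% of its speed; a pose out of reach is approached as far as the arm can. A call with a gripper value outside its range is refused whole. The fingers move at their own pace and stop on an object; FORCE is the grip in N (left out, the last holds). Time passes only in rows, so rows that repeat a pose let the fingers close, or fill a call up. It gives the time, the measured TCP pose, the force, the opening and the grip force at its end, in the units of the state.
- ctrl.read_state(): the state, without advancing time (a new reading comes with each control period).
- ctrl.capture(name): name is "scene" or "top"; returns a dict with "frame" (480x640x3 uint8, blue, green, red), "fov_y" (degrees; the focal length in pixels is half the picture's height over the tangent of half this angle, whatever the lens; pixels are square), "cx", "cy" (the principal point, pixels), "T" (4x4, takes a point from camera to world coordinates). Camera axes: x right, y down, z forward; pixel columns grow to the right and rows downward; lengths in m; the calibration is good to about 2 mm. A picture is of the moment at which its call begins. There is no depth.
- ctrl.finish_job(): hands the job in; it is judged then, once.
The state is a dict: "time_s": time; "joint_pos": joint angles; "dq": joint speeds; "effort": joint torques, N m; "eef_pos": TCP position; "ee_rot": TCP orientation; "force": force on the tool from outside, world axes, zero at the start; "moment": the same for the moment, N m; "width": finger opening in m; "grasp_force": force on a finger pad.
Only numpy, scipy, OpenCV 4.12 (cv2) and the standard library are available. Lean on these libraries where they do the work, as an engineer would, in place of code of your own. Each camera call takes 0.05 s, during which the arm holds its last target. There are 200 camera calls.

## Working session

There is one attempt and no reset: what is moved stays moved. The work goes in short steps, Python scripts to look and compute and a shell command to move; the robot and the scene stay as the last step left them, time stands still between calls to the robot, and variables do not carry over. Pictures are saved under pics/ and viewed, at most 10 in all, crops included, and the job is handed in when it is done.

```bash
ls; mkdir -p pics; python3 - <<'E'
from station import ctrl
import cv2,numpy as np
np.set_printoptions(precision=4,suppress=True)
s=ctrl.read_state()
for k,v in s.items(): print(k,np.array(v).tolist() if np.ndim(v)<1 else np.array(v))
for n in("scene","top"):
    c=ctrl.capture(n); cv2.imwrite(f"pics/{n}0.png",c["frame"]); print(n,c["fov_y"],c["cx"],c["cy"]); print(c["T"])
E
```

```text
pics
time_s 0.0
joint_pos [ 1.1718  0.69   -0.1945  1.5663  0.1573  0.9025 -0.2151]
dq [ 0.0001  0.0003 -0.0005  0.0007 -0.0012  0.002  -0.0002]
effort [  0.0006 -52.7567  -1.2668 -15.3429  -0.0527   0.0066   0.0002]
eef_pos [ 0.262  -0.5671  0.4039]
ee_rot [[ 0.9077  0.4195 -0.0009]
 [ 0.4195 -0.9077  0.0016]
 [-0.0001 -0.0018 -1.    ]]
force [ 0.2447 -0.5104  0.0262]
moment [-0.0083 -0.0233 -0.0238]
grasp_force 0.0
width 0.0881661110442062
scene 54.491364547891784 319.67818564995935 238.75777369849837
[[ 0.7368 -0.4674  0.4885  0.0514]
 [-0.6761 -0.5189  0.5231 -0.4998]
 [ 0.009  -0.7157 -0.6984  0.7029]
 [ 0.      0.      0.      1.    ]]
top 51.65730593059617 319.9945278952414 241.23585830898318
[[-0.0243 -0.9982  0.0551  0.4237]
 [-0.9997  0.0238 -0.0098 -0.0275]
 [ 0.0084 -0.0553 -0.9984  1.2093]
 [ 0.      0.      0.      1.    ]]
```

View pics/scene0.png

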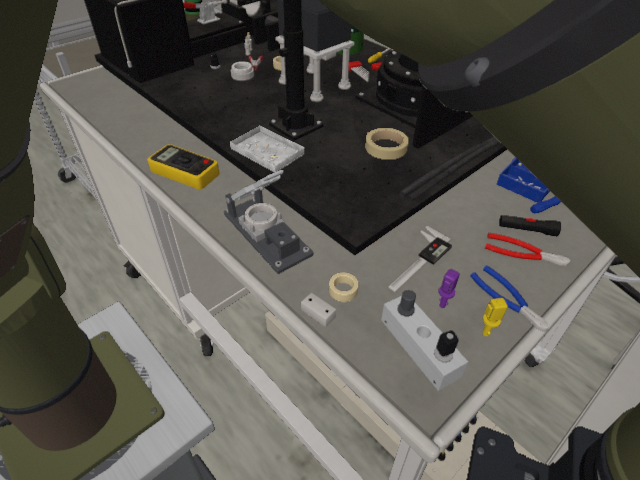

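View pics/top0.png

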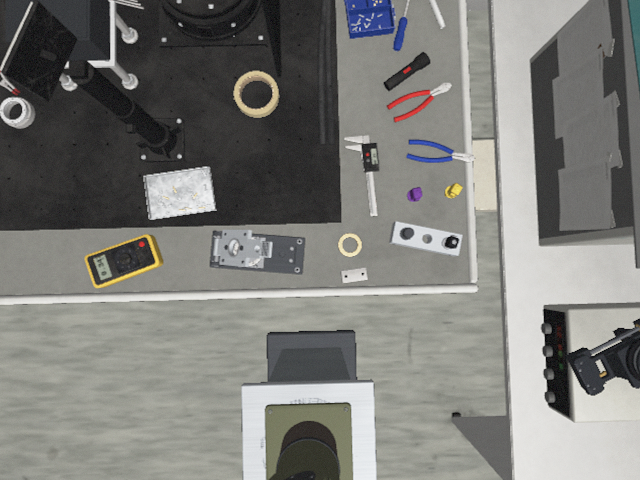

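The scene view shows the jig near (265,230) with its leaf raised, the free end at about (280,175). The rack is near (425,340), with the ball-lock pin (black, square handle) at (447,345) and the plain pin at (407,303). In the top view the jig is at (257,252) with the hinge on the left, the rack is at (427,239) and the pin is at (452,242). I'll enlarge these areas.

```bash
python3 - <<'E'
import cv2,numpy as np
a=cv2.imread("pics/top0.png");b=cv2.imread("pics/scene0.png")
r=lambda im,x,y,w,h,W,H:cv2.resize(im[y:y+h,x:x+w],(W,H),interpolation=cv2.INTER_CUBIC)
# top: jig crop (205,225,110,55) ; rack crop (385,210,90,50); scene: jig(215,160,105,115) rack(375,280,105,115)
o=np.zeros((600,800,3),np.uint8)
o[0:200,0:400]=r(a,205,225,110,55,400,200); o[0:200,400:760]=r(a,385,212,90,50,360,200)
o[200:600,0:400]=r(b,220,165,100,100,400,400); o[200:600,400:800]=r(b,375,285,100,100,400,400)
cv2.imwrite("pics/crop1.png",o)
E
```

```text
(no output)
```

View pics/crop1.png

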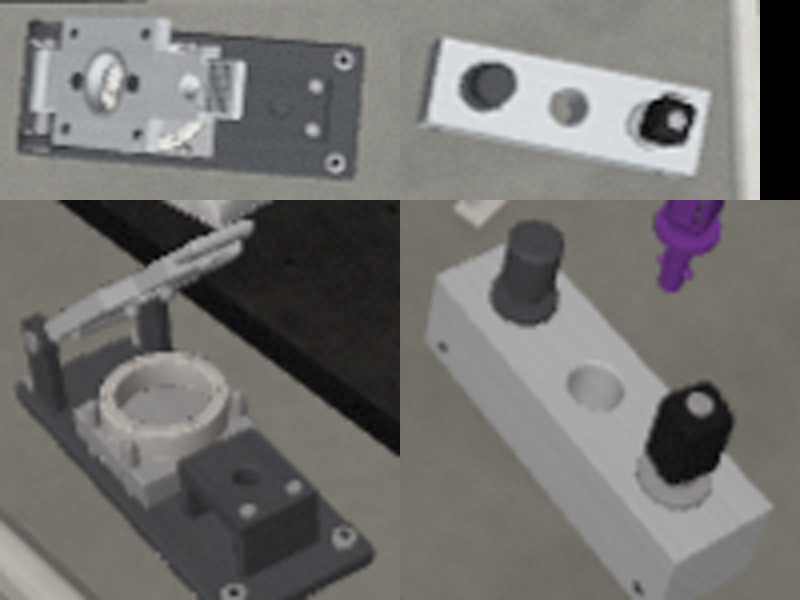

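```bash
cat > h.py <<'E'
import numpy as np, cv2
from scipy.optimize import least_squares
from station import ctrl
np.set_printoptions(precision=4,suppress=True)
def cam(n,save=None):
    c=ctrl.capture(n)
    if save: cv2.imwrite(f"pics/{save}.png",c["frame"])
    return c
def f(c): return 240/np.tan(np.radians(c["fov_y"]/2))
def proj(c,P):
    P=np.atleast_2d(P); T=np.array(c["T"]); q=(P-T[:3,3])@T[:3,:3]
    return q[:,:2]/q[:,2:]*f(c)+[c["cx"],c["cy"]]
def tri(obs):
    r=lambda X:np.concatenate([(proj(c,X)[0]-np.array(p)) for c,p in obs])
    s=least_squares(r,[.5,0,.05]); return s.x,r(s.x)
def place(pose,P):
    x,y,a=pose[:3]; P=np.atleast_2d(P); R=np.array([[np.cos(a),-np.sin(a),0],[np.sin(a),np.cos(a),0],[0,0,1]])
    return P@R.T+[x,y,0]
def fit(obs,x0):  # obs: cam, localpt, pix
    r=lambda X:np.concatenate([proj(c,place(X,P))[0]-np.array(p) for c,P,p in obs])
    s=least_squares(r,x0,loss="soft_l1"); return s.x,r(s.x).reshape(-1,2)
E
python3 - <<'E'
from h import *
S=cam("scene");T=cam("top")
print("lug hole",*tri([(T,(282,253.9)),(S,(281.25,234.25))]))
print("rack mid hole",*tri([(T,(427,238.2)),(S,(424.2,331.7))]))
x,r=fit([(T,(.045,-.1125,.012),(305.4,237.4)),(T,(-.045,-.1125,.012),(302.6,274)),(T,(-.045,.1125,.012),(210.5,266.8)),
 (T,(0,-.065,.05),(282,253.9)),(S,(0,-.065,.05),(281.2,234.2)),(S,(.045,-.1125,.012),(313,253)),(S,(-.045,.1125,.012),(224.5,211.2))],[.45,.1,0])
print("jig",x);print(r); print("lug",place(x,(0,-.065,.05)),"hinge",place(x,(0,.085,.0565)))
ct=lambda u,v:((u-400)/4+385,v/4+212); cs=lambda u,v:((u-400)/4+375,(v-200)/4+285)
R=[(T,(.025,.08,.048),ct(443,38)),(T,(.025,-.08,.048),ct(710,90)),(T,(-.025,-.08,.048),ct(695,175)),(T,(0,0,.048),ct(568,105)),(S,(0,0,.048),cs(597,387)),
 (S,(-.025,.08,.048),cs(440,278)),(S,(.025,-.08,.048),cs(772,508)),(S,(-.025,-.08,.048),cs(672,568))]
x2,r=fit(R,[.45,-.3,0]);print("rack",x2);print(r)
print("ends",place(x2,[(0,-.05,.048),(0,.05,.048)]))
o=np.zeros((500,800,3),np.uint8)
for k,(c,X) in enumerate(((S,x2),(T,x2))):
    g=place(X,(0,-.05,.085))[0]; u=proj(c,g)[0].round().astype(int)
    im=c["frame"][u[1]-17:u[1]+18,u[0]-17:u[0]+18].astype(float)
    im=np.clip(im*1.0,0,255)**.6*255**.4
    o[:400,400*k:400*k+400]=cv2.resize(im.astype(np.uint8),(400,400),interpolation=cv2.INTER_CUBIC); print(u)
cv2.imwrite("pics/pin.png",o[:400])
E
```

```text
lug hole [0.4597 0.051  0.0496] [-0.1447  0.1982  0.2121 -0.0093]
rack mid hole [ 0.4889 -0.2906  0.0479] [ 0.0006 -0.0005 -0.0006  0.    ]
jig [ 0.467   0.1126 -0.1112]
[[ 0.0063  0.2859]
 [-0.4975  0.8346]
 [-1.5247 -0.0854]
 [ 1.1133  0.144 ]
 [ 1.1987  0.6443]
 [ 1.1794 -0.6882]
 [-0.9265 -0.4392]]
lug [[0.4597 0.048  0.05  ]] hinge [[0.4764 0.1971 0.0565]]
rack [ 0.4884 -0.2907 -0.2307]
[[ 0.0866 -0.4411]
 [-0.084   0.4917]
 [-0.3562  0.0395]
 [ 0.0711  0.1497]
 [-0.1609  0.1264]
 [-0.7093 -0.2697]
 [ 0.2768  0.5716]
 [ 0.7888 -0.5114]]
ends [[ 0.477  -0.3394  0.048 ]
 [ 0.4999 -0.2421  0.048 ]]
[448 342]
[452 242]
```

View pics/pin.png

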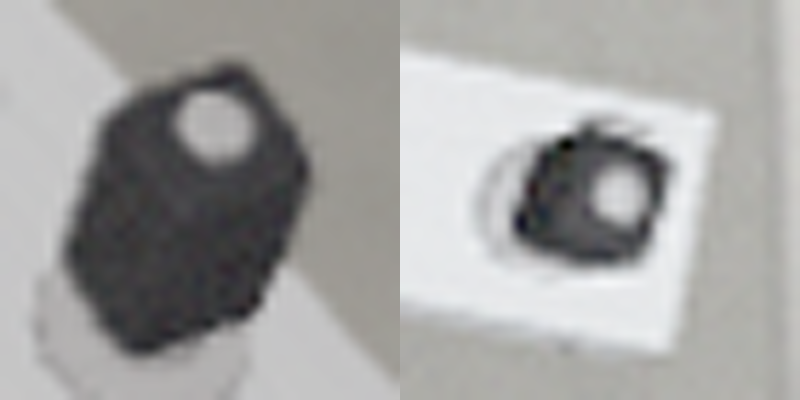

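The pin crops show the steel button as a light bump on the upper (world +x) edge of the handle, near (610,125) in the top half. The handle edges run roughly parallel to the rack. Next I'll fit the handle pose by silhouette and the leaf angle and slide.

```bash
cat > a.py <<'E'
from h import *
S=cam("scene");T=cam("top"); K=4
def mask(c,box):
    x,y,w,h=box; im=cv2.resize(c["frame"][y:y+h,x:x+w],None,fx=K,fy=K,interpolation=cv2.INTER_CUBIC); return im.max(2)<105
def sil(c,box,X):
    x,y,w,h=box; P=place(X,[(a,b,X[3]+d) for a in(-.012,.012) for b in(-.0105,.0105) for d in(-.02,.02)])
    q=((proj(c,P)-[x,y]+.5)*K-.5).astype(np.float32); m=np.zeros((h*K,w*K),np.uint8)
    cv2.fillConvexPoly(m,cv2.convexHull(np.round(q*16).astype(np.int32)),1,shift=4); return m>0
bx=[(S,(428,322,40,42)),(T,(438,226,30,32))]; M=[]
for c,b in bx:
    m=mask(c,b); n,l,st,_=cv2.connectedComponentsWithStats(m.astype(np.uint8)); k=1+np.argmax(st[1:,4]); m=(l==k)
    cn,_=cv2.findContours(m.astype(np.uint8),0,2); g=np.zeros(m.shape,np.uint8); cv2.drawContours(g,cn,-1,1,-1); 
    M.append(g>0)
cost=lambda X:sum((sil(c,b,X)^m).sum()/m.sum() for (c,b),m in zip(bx,M))
from scipy.optimize import minimize
best=[]
for a in np.arange(-.9,.7,.1):
    s=minimize(cost,[.477,-.3394,a,.08],method="Nelder-Mead",options=dict(initial_simplex=np.array([.477,-.3394,a,.08])+np.vstack([np.zeros(4),np.diag([.005,.005,.1,.005])])))
    best.append((s.fun,*s.x))
for b in sorted(best)[:6]: print(np.array(b))
# leaf: slide, angle from the top-view hole & scene tab tip
jig=[.4667,.1153,-.105]
def lp(s,th,d,n,x=0): return place(jig,(x+s,.085-d*np.cos(th)+n*np.sin(th),.0565+d*np.sin(th)+n*np.cos(th)))
r=lambda p:np.concatenate([proj(T,lp(p[0],p[1],.150,.005))[0]-(257.2,248.4),proj(S,lp(p[0],p[1],.192,.005,.017))[0]-(282.5,171.2)])
s=least_squares(r,[0,.6]);print("leaf",s.x,r(s.x)); print("tab",lp(*s.x,.176,.005))
th=s.x[1]
o=[]
for c,b in ((T,(203,222,115,60)),(S,(215,160,110,115))):
    x,y,w,h=b;k=6 if c is T else 5; im=cv2.resize(c["frame"][y:y+h,x:x+w],None,fx=k,fy=k,interpolation=cv2.INTER_CUBIC)
    def poly(P,col): cv2.polylines(im,[np.round((proj(c,P)-[x,y]+.5)*k).astype(np.int32)],True,col,1)
    t=np.linspace(0,6.28,24)
    poly(place(jig,[(a,b_,.012) for a,b_ in((-.045,-.1125),(.045,-.1125),(.045,.1125),(-.045,.1125))]),(0,0,255))
    poly(place(jig,[(.00675*np.cos(a),-.065+.00675*np.sin(a),.05) for a in t]),(0,255,0))
    poly(place(jig,[(a,b_,.05) for a,b_ in((-.023,-.095),(.023,-.095),(.023,-.035),(-.023,-.035))]),(0,255,0))
    poly(place(jig,[(a,b_,.05) for a,b_ in((-.03,-.088),(.03,-.088),(.03,-.042),(-.03,-.042))]),(255,255,0))
    poly(np.vstack([lp(*s.x,.15+.00675*np.cos(a),.005,.00675*np.sin(a)) for a in t]),(255,0,0))
    poly(np.vstack([lp(*s.x,a,.005,b_) for a,b_ in((.16,-.017),(.192,-.017),(.192,.017),(.16,.017))]),(255,0,255))
    o.append(im)
W=max(i.shape[1] for i in o); 
im=np.vstack([np.pad(i,((0,0),(0,W-i.shape[1]),(0,0))) for i in o]); im=cv2.resize(im,None,fx=600/im.shape[0],fy=600/im.shape[0],interpolation=cv2.INTER_AREA); cv2.imwrite("pics/ov.png",im)
E
python3 a.py
```

```text
[ 0.3723  0.4774 -0.3378 -0.0376  0.0797]
[ 0.3792  0.4767 -0.3381 -0.0343  0.0806]
[ 0.3844  0.4769 -0.338  -0.0313  0.0807]
[ 0.39    0.4769 -0.3379 -0.0766  0.0805]
[ 0.392   0.4771 -0.3376 -0.0722  0.0794]
[ 0.3974  0.4771 -0.3375 -0.1249  0.0799]
leaf [0.003  0.7515] [ 0.5692  0.9347  0.6382 -0.6821]
tab [[0.4655 0.075  0.1803]]
```

View pics/ov.png

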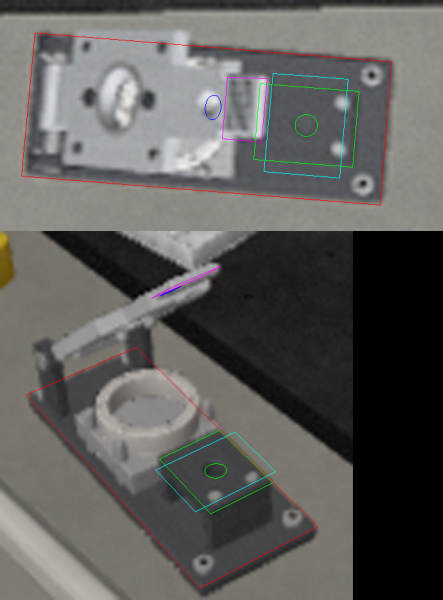

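The overlay fits the base, lug hole and leaf tab to about 1 px. The leaf is at about 0.75 rad with its tab at (0.465,0.075,0.18). I'll check the handle yaw from its edges.

```bash
python3 - <<'E'
from h import *
S=cam("scene");T=cam("top")
def un(c,p,z):
    M=np.array(c["T"]);d=M[:3,:3]@np.array([(p[0]-c["cx"])/f(c),(p[1]-c["cy"])/f(c),1]);return M[:3,3]+d*(z-M[2,3])/d[2]
s=lambda u,v:(431+u/11.43-.5,325+v/11.43-.5); t=lambda u,v:(435+(u-400)/11.43-.5,225+v/11.43-.5)
A=[un(S,s(*p),.06) for p in((70,245),(130,350),(250,310))]; print(np.array(A))
B=[un(S,s(*p),.1) for p in((105,120),(235,65),(310,175),(215,127))]; print(np.array(B))
C=[un(T,t(*p),.1) for p in((555,135),(668,165),(650,250),(620,193))]; print(np.array(C))
# what model yields in the zoomed crops for several yaws
for a in(-.25,-.1,0):
    P=place([.477,-.3385,a],[(x,y,z) for z in(.06,.1) for x,y in((-.012,.0105),(-.012,-.0105),(.012,-.0105),(.012,.0105))])
    print(a,((proj(S,P)-[431,325]+.5)*11.43).round().astype(int).tolist(),((proj(T,P)-[435,225]+.5)*11.43+[400,0]).round().astype(int).tolist())
E
```

```text
[[ 0.4741 -0.3249  0.06  ]
 [ 0.4666 -0.3408  0.06  ]
 [ 0.4842 -0.3482  0.06  ]]
[[ 0.467  -0.327   0.1   ]
 [ 0.4872 -0.3335  0.1   ]
 [ 0.4802 -0.3507  0.1   ]
 [ 0.477  -0.3376  0.1   ]]
[[ 0.4891 -0.3264  0.1   ]
 [ 0.4827 -0.3484  0.1   ]
 [ 0.4661 -0.3442  0.1   ]
 [ 0.4774 -0.3387  0.1   ]]
-0.25 [[46, 272], [142, 390], [279, 318], [181, 203], [100, 108], [200, 227], [342, 155], [240, 38]] [[502, 252], [602, 275], [627, 160], [526, 137], [554, 243], [658, 267], [684, 148], [580, 124]]
-0.1 [[46, 287], [159, 394], [278, 303], [164, 199], [100, 123], [219, 231], [341, 140], [222, 34]] [[509, 261], [612, 268], [619, 151], [517, 143], [562, 252], [669, 260], [676, 138], [570, 130]]
0 [[48, 297], [171, 396], [276, 293], [153, 198], [102, 133], [231, 233], [339, 130], [210, 33]] [[515, 266], [618, 263], [614, 146], [511, 148], [568, 257], [675, 255], [670, 133], [563, 135]]
```

```bash
cat > w.py <<'E'
# usage: w.py x y z [yaw of tool y]: shift in the tool's axes from the measured pose to TCP (x,y,z)
import sys; from h import *
s=ctrl.read_state(); p=np.array(s["eef_pos"]);R=np.array(s["ee_rot"])
print("t",round(s["time_s"],2),"p",p,"F",np.array(s["force"]).round(1),"w",round(s["width"],4),"g",round(s["grasp_force"],1),"ry",np.arctan2(R[1,1],R[0,1]).round(3))
v=list(map(float,sys.argv[1:]))
if v: print("shift",R.T@(np.array(v[:3])-p), "turn",(np.arctan2(R[1,1],R[0,1])-v[3]).round(3) if len(v)>3 else "")
E
python3 -m creep '[[-1,0.027,-0.03,0.001,-0.08],[-1,0.054,-0.059,0.002,-0.16],[-1,0.081,-0.089,0.003,-0.24],[-1,0.108,-0.118,0.004,-0.32],[-1,0.135,-0.148,0.005,-0.4],[-1,0.162,-0.178,0.006,-0.48],[-1,0.189,-0.207,0.007,-0.56],[-1,0.216,-0.237,0.008,-0.64],[-1,0.243,-0.266,0.009,-0.72],[-1,0.27,-0.296,0.01,-0.81]]' 30; python3 w.py 0.465 0.075 0.385 -0.33
```

```text
time_s: 1.23
eef_pos: [0.3834, -0.1838, 0.395]
ee_rot: [[0.319, 0.948, 0.001], [0.948, -0.319, -0.001], [-0.0, 0.001, -1.0]]
force: [1.4, -0.1, -0.2]
width: 0.0236
grasp_force: 0.0
t 1.23 p [ 0.3834 -0.1838  0.395 ] F [ 1.4 -0.1 -0.2] w 0.0236 g 0.0 ry -0.325
shift [ 0.2713 -0.0052  0.0099] turn 0.005
```

```bash
python3 -m creep '[[-1,0.03,0,0.001,0],[-1,0.06,0,0.002,0],[-1,0.09,0,0.003,0],[-1,0.12,-0.001,0.004,0],[-1,0.155,-0.002,0.005,0],[-1,0.19,-0.003,0.006,0],[-1,0.225,-0.004,0.008,0],[-1,0.255,-0.005,0.01,0],[-1,0.271,-0.005,0.012,0],[-1,0.271,-0.005,0.015,0]]'; python3 - <<'E'
from h import *
jig=[.4667,.1153,-.105]
for th in(.75,.6,.45,.3,.15,0.05,0): # TCP for pressing tab centre
    print(th,place(jig,(.003,.085-.176*np.cos(th)+.005*np.sin(th),.0565+.176*np.sin(th)+.005*np.cos(th)+.166))[0])
E
python3 w.py .465 .073 .35
```

```text
time_s: 2.07
eef_pos: [0.4669, 0.0772, 0.3801]
ee_rot: [[0.316, 0.949, 0.003], [0.949, -0.316, 0.004], [0.005, 0.002, -1.0]]
force: [0.5, -0.2, -0.2]
width: 0.0007
grasp_force: 0.0
0.75 [0.4655 0.0748 0.3461]
0.6 [0.4637 0.0579 0.326 ]
0.45 [0.4622 0.0441 0.3036]
0.3 [0.4611 0.0338 0.2793]
0.15 [0.4604 0.0272 0.2537]
0.05 [0.4602 0.025  0.2363]
0 [0.4601 0.0245 0.2275]
t 2.07 p [0.4669 0.0772 0.3801] F [ 0.5 -0.2 -0.2] w 0.0007 g 0.0 ry -0.321
shift [-0.0047 -0.0005  0.0301] turn
```

```bash
python3 -m creep '[[-1,0,0,0.012,0],[-1,-0.001,0,0.022,0],[-1,-0.002,0,0.028,0],[-1,-0.003,-0.001,0.034,0],[-1,-0.006,0,0.038,0],[-1,-0.009,0.001,0.042,0],[-1,-0.012,0.002,0.046,0],[-1,-0.016,0.002,0.05,0],[-1,-0.019,0.003,0.054,0],[-1,-0.023,0.004,0.06,0]]'; python3 w.py .4622 .0441 .3036
```

```text
time_s: 2.9
eef_pos: [0.4622, 0.0497, 0.3196]
ee_rot: [[0.322, 0.947, 0.001], [0.947, -0.322, 0.001], [0.001, 0.001, -1.0]]
force: [0.4, 1.5, 0.2]
width: 0.0001
grasp_force: 0.4
t 2.9 p [0.4622 0.0497 0.3196] F [0.4 1.5 0.2] w 0.0001 g 0.4 ry -0.328
shift [-0.0053  0.0018  0.016 ] turn
```

```bash
python3 -m creep '[[-1,-0.003,0.001,0.006,0],[-1,-0.006,0.001,0.012,0],[-1,-0.009,0.002,0.018,0],[-1,-0.012,0.002,0.024,0],[-1,-0.015,0.003,0.03,0],[-1,-0.017,0.003,0.036,0],[-1,-0.019,0.004,0.042,0],[-1,-0.02,0.004,0.047,0],[-1,-0.022,0.005,0.052,0],[-1,-0.023,0.005,0.057,0]]'; python3 w.py .4604 .0272 .2537
```

```text
time_s: 3.73
eef_pos: [0.4594, 0.026, 0.2622]
ee_rot: [[0.322, 0.947, -0.0], [0.947, -0.322, -0.0], [-0.0, 0.0, -1.0]]
force: [-0.2, 0.5, -0.1]
width: 0.0005
grasp_force: 0.3
t 3.73 p [0.4594 0.026  0.2622] F [-0.2  0.5 -0.1] w 0.0005 g 0.3 ry -0.328
shift [0.0014 0.0006 0.0085] turn
```

```bash
python3 - <<'E'
from h import *
S=cam("scene")["frame"];T=cam("top")["frame"]
o=np.hstack([cv2.resize(S[140:280,200:340],(400,400)),cv2.resize(T[200:300,200:300],(400,400))]);cv2.imwrite("pics/leaf1.png",o)
E
```

```text
(no output)
```

View pics/leaf1.png

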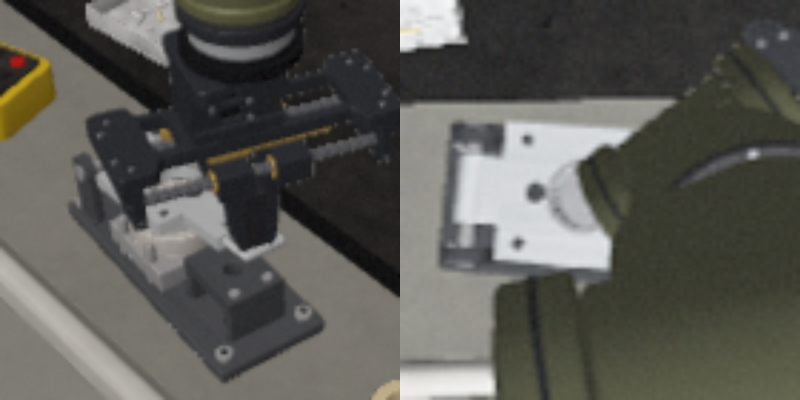

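The left half shows the fingertips on the tab at about (255,240) and the leaf nearly down, so it is following. I'll continue slowly.

```bash
python3 -m creep '[[-1,0,0,0.005,0],[-1,0,0,0.01,0],[-1,-0.001,0,0.014,0],[-1,-0.001,0,0.018,0],[-1,-0.001,0,0.021,0],[-1,-0.001,0,0.024,0],[-1,-0.001,0,0.027,0],[-1,-0.001,0,0.029,0],[-1,-0.001,0,0.031,0],[-1,-0.001,0,0.032,0]]'; python3 w.py .4604 .0245 .2275
```

```text
time_s: 4.67
eef_pos: [0.459, 0.0249, 0.2306]
ee_rot: [[0.323, 0.947, -0.0], [0.947, -0.323, -0.001], [-0.001, 0.0, -1.0]]
force: [-1.2, -3.6, 3.1]
width: -0.0
grasp_force: 2.1
t 4.67 p [0.459  0.0249 0.2306] F [-1.2 -3.6  3.1] w -0.0 g 2.1 ry -0.329
shift [0.0001 0.0015 0.0031] turn
```

```bash
python3 -m creep '[[-1,0,0,0.001,0],[-1,0,0,0.002,0],[-1,0,0,0.003,0],[-1,0,0,0.003,0],[-1,0,0,0.004,0],[-1,0,0,0.004,0],[-1,0,0,0.004,0],[-1,0,0,0.005,0],[-1,0,0,0.005,0],[-1,0,0,0.005,0]]'; python3 w.py
```

```text
time_s: 5.5
eef_pos: [0.459, 0.0248, 0.226]
ee_rot: [[0.323, 0.946, 0.0], [0.946, -0.323, -0.001], [-0.001, 0.001, -1.0]]
force: [-0.6, -3.5, 7.5]
width: 0.0006
grasp_force: 3.7
t 5.5 p [0.459  0.0248 0.226 ] F [-0.6 -3.5  7.5] w 0.0006 g 3.7 ry -0.329
```

```bash
python3 -m creep '[[-1,0,0,0.001,0],[-1,0,0,0.001,0],[-1,0,0,0.001,0],[-1,0,0,0.001,0],[-1,0,0,0.001,0],[-1,0,0,0,0],[-1,0,0,-0.004,0],[-1,0,0,-0.01,0],[-1,0,0,-0.03,0],[-1,0,0,-0.06,0]]'; python3 w.py .477 -.338 .29 -.33
```

```text
time_s: 6.33
eef_pos: [0.4585, 0.0263, 0.285]
ee_rot: [[0.32, 0.947, -0.004], [0.947, -0.32, 0.001], [-0.001, -0.004, -1.0]]
force: [0.9, -0.7, -0.1]
width: 0.0004
grasp_force: 0.0
t 6.33 p [0.4585 0.0263 0.285 ] F [ 0.9 -0.7 -0.1] w 0.0004 g 0.0 ry -0.326
shift [-0.3392  0.1341 -0.0052] turn 0.004
```

```bash
python3 -m creep '[[-1,-0.005,0.002,-0.02,0],[-1,-0.03,0.012,-0.035,0],[0.5,-0.06,0.024,-0.04,0],[1,-0.095,0.038,-0.04,0],[1,-0.13,0.051,-0.04,0],[1,-0.168,0.066,-0.04,0],[1,-0.205,0.081,-0.04,0],[1,-0.243,0.096,-0.04,0],[1,-0.28,0.111,-0.04,0],[1,-0.31,0.123,-0.04,0]]'; python3 - <<'E'
from h import *
S=cam("scene");T=cam("top")
cv2.imwrite("pics/leaf2.png",cv2.resize(T["frame"][225:280,205:315],(770,385),interpolation=cv2.INTER_CUBIC))
E
python3 w.py .477 -.338 .29 -.33
```

```text
time_s: 7.17
eef_pos: [0.4754, -0.3107, 0.326]
ee_rot: [[0.324, 0.946, 0.001], [0.946, -0.324, -0.0], [0.0, 0.001, -1.0]]
force: [0.7, 0.5, -0.1]
width: 0.0517
grasp_force: 0.0
t 7.27 p [ 0.4746 -0.3141  0.3255] F [-0.8  0.3  0.8] w 0.0597 g 0.0 ry -0.338
shift [-0.0216  0.0101  0.0356] turn -0.008
```

View pics/leaf2.png

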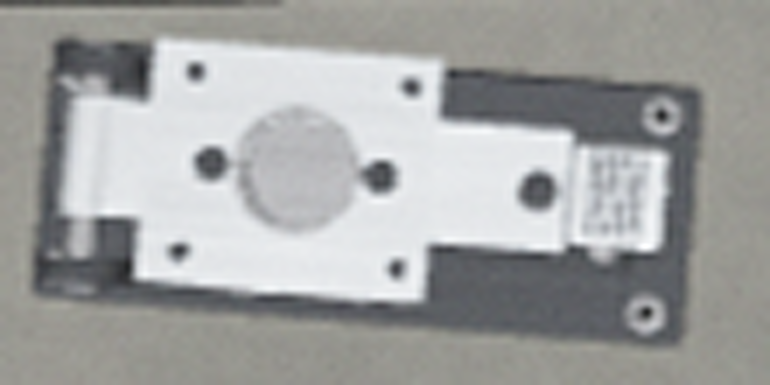

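The top view shows the leaf down with its pin hole at crop (538,191) and the jig centreline near row 204 there, so the leaf sits a few mm toward +x.

```bash
python3 -m creep '[[1,-0.01,0.004,0,0],[1,-0.02,0.008,0,0],[1,-0.026,0.011,0,0],[1,-0.027,0.011,0.01,0],[1,-0.027,0.011,0.02,0],[1,-0.027,0.011,0.03,0],[1,-0.027,0.011,0.036,0],[1,-0.027,0.011,0.036,0],[1,-0.027,0.011,0.036,0],[1,-0.027,0.011,0.036,0]]'; python3 w.py .477 -.338 .229 -.33
python3 - <<'E'
from h import *
T=cam("top")
def un(c,p,z):
    M=np.array(c["T"]);d=M[:3,:3]@np.array([(p[0]-c["cx"])/f(c),(p[1]-c["cy"])/f(c),1]);return M[:3,3]+d*(z-M[2,3])/d[2]
print("leaf hole",un(T,(281.4,251.9),.064),"lug",un(T,(281.6,253.5),.05))
im=T["frame"][225:280,205:315].astype(float).mean(2)
E
```

```text
time_s: 8.1
eef_pos: [0.4776, -0.3366, 0.2898]
ee_rot: [[0.322, 0.947, 0.0], [0.947, -0.322, -0.0], [0.0, 0.0, -1.0]]
force: [0.9, -0.1, 0.4]
width: 0.0882
grasp_force: 0.0
t 8.1 p [ 0.4776 -0.3366  0.2898] F [ 0.9 -0.1  0.4] w 0.0882 g 0.0 ry -0.327
shift [-0.0016 -0.0002  0.0608] turn 0.003
leaf hole [0.4644 0.051  0.064 ] lug [0.4611 0.0515 0.05  ]
```

```bash
python3 -m creep '[[1,-0.001,0,0.012,0],[1,-0.002,0,0.024,0],[1,-0.002,0,0.036,0],[1,-0.002,0,0.046,0],[1,-0.002,0,0.054,0],[1,-0.002,0,0.06,0],[1,-0.002,0,0.061,0],[1,-0.002,0,0.061,0],[0.2,-0.002,0,0.061,0],[-0.1,-0.002,0,0.061,0]]' 32
python3 -m creep '[[-0.2,0,0,0,0],[-0.3,0,0,0,0],[-0.4,0,0,0,0],[-0.5,0,0,0,0],[-0.6,0,0,0,0],[-0.7,0,0,0,0],[-0.8,0,0,0,0],[-1,0,0,0,0],[-1,0,0,0,0],[-1,0,0,0,0]]' 32; python3 w.py
```

```text
time_s: 8.98
eef_pos: [0.477, -0.3389, 0.2293]
ee_rot: [[0.322, 0.947, 0.001], [0.947, -0.322, -0.001], [-0.0, 0.001, -1.0]]
force: [-0.0, 0.1, 0.2]
width: 0.0768
grasp_force: 0.0
time_s: 9.82
eef_pos: [0.4764, -0.3388, 0.2287]
ee_rot: [[0.322, 0.947, -0.001], [0.947, -0.322, 0.0], [-0.0, -0.001, -1.0]]
force: [-1.0, -0.1, 0.9]
width: 0.0243
grasp_force: 31.4
t 9.82 p [ 0.4764 -0.3388  0.2287] F [-1.  -0.1  0.9] w 0.0243 g 31.4 ry -0.328
```

Width 24.3 mm at 31 N means the button is in. Lift it straight up.

```bash
python3 -m creep '[[-1,0,0,-0.005,0],[-1,0,0,-0.015,0],[-1,0,0,-0.03,0],[-1,0,0,-0.045,0],[-1,0,0,-0.06,0],[-1,0,0,-0.075,0],[-1,0,0,-0.09,0],[-1,0,0,-0.11,0],[-1,0,0,-0.125,0],[-1,0,0,-0.13,0]]'; python3 w.py .4635 .051 .36
```

```text
time_s: 10.65
eef_pos: [0.4775, -0.3388, 0.3619]
ee_rot: [[0.322, 0.947, 0.005], [0.947, -0.322, -0.002], [-0.001, 0.005, -1.0]]
force: [0.7, 0.4, -1.3]
width: 0.0247
grasp_force: 31.2
t 10.65 p [ 0.4775 -0.3388  0.3619] F [ 0.7  0.4 -1.3] w 0.0247 g 31.2 ry -0.328
shift [ 0.3646 -0.1388  0.0009] turn
```

```bash
python3 -m creep '[[-1,0.01,-0.004,0,0],[-1,0.03,-0.011,0,0],[-1,0.058,-0.022,0,0],[-1,0.088,-0.034,0,0],[-1,0.12,-0.046,0,0],[-1,0.152,-0.058,0,0],[-1,0.184,-0.07,0,0],[-1,0.216,-0.082,0,0],[-1,0.248,-0.094,0,0],[-1,0.28,-0.107,0,0]]';python3 -m creep '[[-1,0.025,-0.009,0,0],[-1,0.045,-0.016,0.005,0],[-1,0.06,-0.022,0.01,0],[-1,0.072,-0.027,0.015,0],[-1,0.08,-0.03,0.02,0],[-1,0.084,-0.032,0.025,0],[-1,0.084,-0.032,0.03,0],[-1,0.084,-0.032,0.03,0],[-1,0.084,-0.032,0.03,0],[-1,0.084,-0.032,0.03,0]]'; python3 w.py .4635 .051 .33
python3 - <<'E'
from h import *
S=cam("scene","s3")["frame"];T=cam("top")["frame"]
o=np.hstack([cv2.resize(S[150:270,210:330],(600,600),interpolation=cv2.INTER_CUBIC)]);cv2.imwrite("pics/ins1.png",o)
E
```

```text
time_s: 11.48
eef_pos: [0.4646, -0.037, 0.3581]
ee_rot: [[0.322, 0.947, -0.001], [0.947, -0.322, 0.001], [0.0, -0.002, -1.0]]
force: [1.1, -0.1, -2.4]
width: 0.0242
grasp_force: 31.5
time_s: 12.32
eef_pos: [0.4625, 0.0497, 0.3287]
ee_rot: [[0.324, 0.946, -0.0], [0.946, -0.324, -0.001], [-0.001, 0.0, -1.0]]
force: [0.3, 0.0, -1.6]
width: 0.0239
grasp_force: 31.4
t 12.32 p [0.4625 0.0497 0.3287] F [ 0.3  0.  -1.6] w 0.0239 g 31.4 ry -0.33
shift [ 0.0016  0.0006 -0.0013] turn
```

View pics/ins1.png

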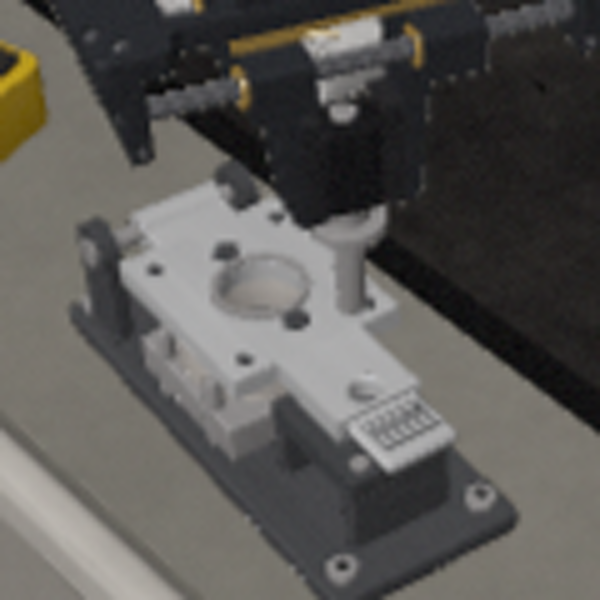

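The pin hangs upright at crop x≈352 with its shank tip near (352,314). The leaf's pin hole is at (366,387). I'll compare them in the same camera.

```bash
python3 - <<'E'
from h import *
S=cam("scene");T=cam("top")
def un(c,p,z):
    M=np.array(c["T"]);d=M[:3,:3]@np.array([(p[0]-c["cx"])/f(c),(p[1]-c["cy"])/f(c),1]);return M[:3,3]+d*(z-M[2,3])/d[2]
h=(282.8,227.0)
print("hole tri",*tri([(T,(281.4,251.9)),(S,h)])); print("hole scene",un(S,h,.064),un(S,h,.0615))
s=ctrl.read_state();p=np.array(s["eef_pos"]);tip=p-[0,0,.2207]
P=[tip+[.0052*np.cos(a),.0052*np.sin(a),0] for a in np.linspace(0,6.28,40)]
q=(proj(S,np.array(P))-[210,150]+.5)*5; print("tip pred crop u",q[:,0].min(),q[:,0].max(),"v bottom",q[:,1].max())
k=(proj(S,[[*p[:2],p[2]-.18],[*p[:2],p[2]-.2]])-[210,150]+.5)*5;print("axis",k)
g=cv2.cvtColor(S["frame"],cv2.COLOR_BGR2GRAY);print(g[200:216,273:290])
E
```

```text
hole tri [0.4642 0.0508 0.0669] [-0.0235  0.032   0.0344 -0.0015]
hole scene [0.466  0.0534 0.064 ] [0.4677 0.0556 0.0615]
tip pred crop u 346.0153075284566 372.8631551983156 v bottom 321.0927454993855
axis [[354.1977 230.3609]
 [356.8162 271.2571]]
[[169 170 169 155 128 118 116 111  97  86  41  14  17  18  12  17  13]
 [169 169 169 158 130 121 118 111  98  77  36  17  16  19  20  18  20]
 [169 169 168 159 129 122 117 111  97  77 101  50  14  20  15  17  13]
 [168 170 169 147 125 123 119 111  96  76 111 107  63  22  22  15  16]
 [168 169 168 163 131 121 118 110  97  76 112 117 110  77  34  14  21]
 [167 168 169 169 132 121 119 110  96  77 141 124 118 113 108  52  15]
 [164 166 168 169 132 121 119 109  96  76 156 152 124 119 120 109  62]
 [167 166 166 168 131 122 119 109  97  76 144 163 151 125 118 121 111]
 [169 167 166 167 146 126 119 110  97  77 138 166 166 152 133 122 121]
 [169 167 167 168 143 125 119 111  97  77 108 134 165 166 160 135 119]
 [169 169 168 167 142 124 119 110  97  77  74  82 160 168 168 160 135]
 [168 169 169 168 139 124 119 109  98  94 104 100 161 170 169 155 129]
 [170 169 169 169 163 149 126 113 116 153 160 159 167 155 139 129 120]
 [170 168 169 169 170 164 160 158 157 167 170 157 139 129 119 119 119]
 [170 170 169 168 168 169 169 168 169 154 138 129 121 119 121 118 118]
 [171 170 170 168 169 170 172 172 172 151 123 116 118 120 120 119 119]]
```

```bash
python3 -m creep '[[-1,0.001,0.001,0.005,0],[-1,0.001,0.002,0.01,0],[-1,0.001,0.002,0.015,0],[-1,0.001,0.002,0.02,0],[-1,0.001,0.002,0.025,0],[-1,0.001,0.002,0.03,0],[-1,0.001,0.002,0.034,0],[-1,0.001,0.002,0.036,0],[-1,0.001,0.002,0.036,0],[-1,0.001,0.002,0.036,0]]'; python3 w.py
python3 - <<'E'
from h import *
S=cam("scene","s4")["frame"]
cv2.imwrite("pics/ins2.png",cv2.resize(S[190:250,255:325],(700,600),interpolation=cv2.INTER_CUBIC))
E
```

```text
time_s: 13.35
eef_pos: [0.4646, 0.051, 0.2926]
ee_rot: [[0.322, 0.947, -0.0], [0.947, -0.322, -0.0], [-0.0, -0.0, -1.0]]
force: [-0.7, 0.5, -1.5]
width: 0.024
grasp_force: 32.0
t 13.35 p [0.4646 0.051  0.2926] F [-0.7  0.5 -1.5] w 0.024 g 32.0 ry -0.328
```

View pics/ins2.png

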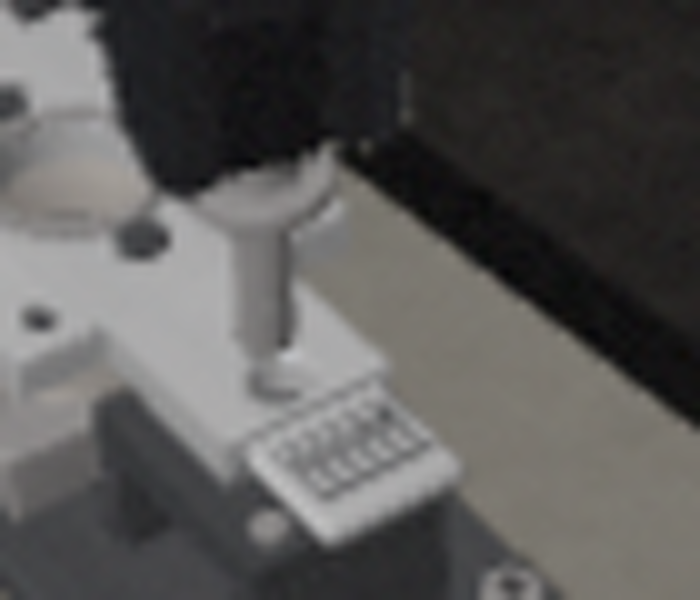

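The tip is just above the hole: shank centre is at crop u≈264, and the hole (left edge ≈248) centres at about 281. I'll refine from pixel rows.

```bash
python3 - <<'E'
import cv2
a=cv2.imread("pics/s3.png",0);b=cv2.imread("pics/s4.png",0)
print("s3 rows 221-233 cols 275-291");print(a[221:234,275:292]);print("s4 rows 216-232");print(b[216:233,275:292])
E
```

```text
s3 rows 221-233 cols 275-291
[[172 172 173 173 173 172 171 170 170 171 172 171 169 154 126 120 120]
 [172 172 173 172 173 172 172 171 171 170 171 170 172 169 154 127 120]
 [170 170 171 171 173 173 172 171 170 171 170 171 170 171 168 154 128]
 [170 171 171 172 172 173 173 172 159 168 171 170 170 171 171 169 153]
 [170 170 170 170 170 171 174 183 187 190 178 172 170 172 171 170 167]
 [170 170 170 170 167 148 149 157 164 169 173 175 172 170 170 171 171]
 [170 170 169 170 149 116 125 139 151 157 160 165 170 171 171 170 157]
 [172 170 169 169 144 107 119 137 149 155 156 159 169 171 157 142 135]
 [171 171 171 170 153 120 106 106 110 114 155 167 156 135 135 158 161]
 [171 171 172 172 166 160 142 136 138 154 152 136 144 161 160 166 144]
 [170 173 172 172 172 170 165 165 150 135 143 163 164 168 144 137 155]
 [161 170 172 172 171 171 157 136 143 163 164 169 145 137 156 130 110]
 [150 161 169 171 158 139 144 165 167 170 146 138 157 131 136 125 114]]
s4 rows 216-232
[[171 170 171 141 125 121 114 101  83 103 116 118 120 121 120 119 119]
 [172 172 172 147 127 122 113 103  83 113 117 119 119 121 12
[... 376 characters left out ...]
171 142 125 119 112 102  81 134 166 170 171 171 169 153 128]
 [170 171 171 163 135 120 113 102  83 156 170 171 170 171 171 169 154]
 [170 170 170 171 149 124 119 132 176 189 178 171 170 171 170 171 169]
 [170 170 170 169 163 136 134 141 163 169 172 176 172 170 171 170 170]
 [172 170 170 170 149 116 125 138 151 155 161 166 170 171 171 171 157]
 [171 171 170 170 145 106 119 136 149 155 156 160 169 170 158 140 136]
 [171 172 170 170 153 120 106 106 110 115 156 166 157 136 135 159 161]
 [171 171 172 172 166 160 143 137 137 152 152 138 142 161 160 168 144]
 [170 172 171 172 170 169 165 164 149 134 143 162 164 169 144 136 155]
 [162 170 171 172 173 172 157 136 144 165 165 169 145 138 156 130 111]]
```

```bash
python3 -m creep '[[-1,-0.001,0.001,0,0],[-1,-0.002,0.002,0,0],[-1,-0.002,0.002,0.001,0],[-1,-0.002,0.002,0.002,0],[-1,-0.002,0.002,0.003,0],[-1,-0.002,0.002,0.004,0],[-1,-0.002,0.002,0.004,0],[-1,-0.002,0.002,0.004,0],[-1,-0.002,0.002,0.004,0],[-1,-0.002,0.002,0.004,0]]'; python3 w.py
python3 - <<'E'
from h import *
S=cam("scene","s5")["frame"]; print(cv2.cvtColor(S,cv2.COLOR_BGR2GRAY)[218:233,275:292])
E
```

```text
time_s: 14.23
eef_pos: [0.4659, 0.0484, 0.2887]
ee_rot: [[0.322, 0.947, 0.0], [0.947, -0.322, -0.0], [0.0, 0.0, -1.0]]
force: [-0.6, -0.3, -1.8]
width: 0.0237
grasp_force: 31.9
t 14.23 p [0.4659 0.0484 0.2887] F [-0.6 -0.3 -1.8] w 0.0237 g 31.9 ry -0.328
[[174 173 173 172 156 128 123 118 109  92  85 114 120 120 121 122 122]
 [173 174 173 172 161 131 122 117 108  91  94 134 122 120 122 121 120]
 [173 174 173 174 160 130 121 117 108  91  97 157 153 126 120 122 122]
 [173 172 173 174 150 127 122 116 110  92  95 163 169 154 127 121 121]
 [173 171 172 173 167 132 120 117 109  92  96 163 173 169 154 127 121]
 [171 170 170 172 172 133 121 117 107  91  95 163 172 171 168 154 127]
 [170 171 170 171 171 133 120 117 108  93  80 161 171 171 169 168 154]
 [170 170 170 171 171 131 119 117 107  90  90 162 171 171 171 171 168]
 [171 169 171 170 168 129 121 118 106  91 136 170 172 170 171 170 170]
 [170 171 170 170 147 112 115 119 114 140 154 166 170 172 170 170 157]
 [171 170 169 170 144 107 118 134 142 154 155 159 168 171 157 141 135]
 [171 172 171 170 154 121 107 106 110 115 155 167 157 136 135 159 160]
 [173 172 172 172 167 160 142 137 137 154 152 136 145 162 160 167 143]
 [169 171 172 172 171 170 165 166 150 135 144 162 165 168 144 137 156]
 [162 169 172 172 171 171 157 137 145 163 165 170 146 138 156 131 110]]
```

```bash
python3 -m creep '[[-1,0,0,0.001,0],[-1,0,0,0.002,0],[-1,0,0,0.003,0],[-1,0,0,0.004,0],[-1,0,0,0.005,0],[-1,0,0,0.006,0],[-1,0,0,0.006,0],[-1,0,0,0.007,0],[-1,0,0,0.007,0],[-1,0,0,0.007,0]]'; python3 w.py
python3 - <<'E'
from h import *
S=cam("scene","s6")["frame"]; print(cv2.cvtColor(S,cv2.COLOR_BGR2GRAY)[220:233,275:292])
E
```

```text
time_s: 15.12
eef_pos: [0.4657, 0.0483, 0.2816]
ee_rot: [[0.322, 0.947, -0.0], [0.947, -0.322, -0.0], [-0.0, -0.0, -1.0]]
force: [-0.5, 0.8, -1.7]
width: 0.0239
grasp_force: 31.8
t 15.12 p [0.4657 0.0483 0.2816] F [-0.5  0.8 -1.7] w 0.0239 g 31.8 ry -0.328
[[174 173 174 172 149 128 122 117 111  95  99 159 153 127 120 121 122]
 [172 173 173 173 147 126 122 117 110  94  97 164 169 155 127 120 120]
 [172 171 172 173 166 132 122 118 110  96  98 163 172 170 153 126 121]
 [170 171 171 171 173 135 123 118 110  95  81 162 171 171 169 154 128]
 [170 171 171 170 174 133 122 119 109  96  74 160 171 171 171 168 154]
 [170 170 171 171 171 132 122 119 109  95  74 161 170 171 171 171 169]
 [171 169 170 170 167 144 124 118 107  95  73 166 172 170 170 170 171]
 [172 170 169 170 148 126 122 118 108  93  75 159 170 171 171 171 158]
 [172 171 170 170 144 114 119 118 109  94  89 152 168 171 157 137 144]
 [172 172 170 170 154 121 115 119 109  90 128 163 158 136 144 161 162]
 [172 172 171 172 167 161 144 143 140 154 147 137 144 162 163 167 144]
 [169 172 172 172 171 170 166 165 151 137 144 164 164 168 145 137 156]
 [161 169 172 172 172 170 157 139 149 166 166 171 144 138 156 132 136]]
```

The tip entered the leaf hole without force. I'll go down to just above the lug.

```bash
python3 -m creep '[[-1,0,0,0.001,0],[-1,0,0,0.002,0],[-1,0,0,0.003,0],[-1,0,0,0.004,0],[-1,0,0,0.005,0],[-1,0,0,0.006,0],[-1,0,0,0.007,0],[-1,0,0,0.008,0],[-1,0,0,0.008,0],[-1,0,0,0.008,0]]'; python3 w.py .4625 .0486 .2736
```

```text
time_s: 16.0
eef_pos: [0.4658, 0.0484, 0.2736]
ee_rot: [[0.322, 0.947, -0.0], [0.947, -0.322, -0.0], [-0.0, -0.0, -1.0]]
force: [-0.1, -0.5, -2.7]
width: 0.0239
grasp_force: 31.7
t 16.0 p [0.4658 0.0484 0.2736] F [-0.1 -0.5 -2.7] w 0.0239 g 31.7 ry -0.328
shift [-0.0009 -0.0032  0.    ] turn
```

```bash
python3 -m creep '[[-1,0,-0.001,0,0],[-1,0,-0.001,0,0],[-1,0,-0.002,0,0],[-1,-0.001,-0.002,0,0],[-1,-0.001,-0.003,0,0],[-1,-0.001,-0.003,0,0],[-1,-0.001,-0.003,0,0],[-1,-0.001,-0.003,0.001,0],[-1,-0.001,-0.003,0.002,0],[-1,-0.001,-0.003,0.003,0]]'; python3 w.py
```

```text
time_s: 16.83
eef_pos: [0.4628, 0.0484, 0.2707]
ee_rot: [[0.322, 0.947, 0.0], [0.947, -0.322, 0.0], [0.0, 0.0, -1.0]]
force: [1.7, -0.5, -1.4]
width: 0.0237
grasp_force: 31.7
t 16.83 p [0.4628 0.0484 0.2707] F [ 1.7 -0.5 -1.4] w 0.0237 g 31.7 ry -0.328
```

```bash
python3 -m creep '[[-1,0,0,0.001,0],[-1,0,0,0.001,0],[-1,0,0,0.002,0],[-1,0,0,0.002,0],[-1,0,0,0.003,0],[-1,0,0,0.003,0],[-1,0,0,0.004,0],[-1,0,0,0.004,0],[-1,0,0,0.004,0],[-1,0,0,0.004,0]]'; python3 w.py
```

```text
time_s: 17.67
eef_pos: [0.4623, 0.0484, 0.2665]
ee_rot: [[0.322, 0.947, -0.001], [0.947, -0.322, -0.0], [-0.001, -0.001, -1.0]]
force: [-0.0, -1.0, -1.3]
width: 0.0237
grasp_force: 31.7
t 17.67 p [0.4623 0.0484 0.2665] F [-0.  -1.  -1.3] w 0.0237 g 31.7 ry -0.328
```

```bash
python3 -m creep '[[-1,0,0,0.001,0],[-1,0,0,0.001,0],[-1,0,0,0.002,0],[-1,0,0,0.002,0],[-1,0,0,0.003,0],[-1,0,0,0.003,0],[-1,0,0,0.004,0],[-1,0,0,0.004,0],[-1,0,0,0.005,0],[-1,0,0,0.005,0]]'; python3 w.py
```

```text
time_s: 18.5
eef_pos: [0.4623, 0.0484, 0.2615]
ee_rot: [[0.322, 0.947, -0.001], [0.947, -0.322, -0.0], [-0.001, -0.001, -1.0]]
force: [-3.6, -0.9, -0.3]
width: 0.0236
grasp_force: 31.7
t 18.5 p [0.4623 0.0484 0.2615] F [-3.6 -0.9 -0.3] w 0.0236 g 31.7 ry -0.328
```

The tip is inside the lug and the wall pushes it toward −x, so I'll ease that way while going down.

```bash
python3 -m creep '[[-1,0,-0.0004,0,0],[-1,0,-0.0008,0,0],[-1,0,-0.0008,0.001,0],[-1,0,-0.0008,0.002,0],[-1,0,-0.0008,0.002,0],[-1,0,-0.0008,0.003,0],[-1,0,-0.0008,0.003,0],[-1,0,-0.0008,0.004,0],[-1,0,-0.0008,0.004,0],[-1,0,-0.0008,0.004,0]]'; python3 w.py
```

```text
time_s: 19.33
eef_pos: [0.462, 0.0486, 0.2576]
ee_rot: [[0.322, 0.947, -0.0], [0.947, -0.322, -0.0], [-0.0, 0.0, -1.0]]
force: [-1.4, -2.3, -1.6]
width: 0.0239
grasp_force: 31.7
t 19.33 p [0.462  0.0486 0.2576] F [-1.4 -2.3 -1.6] w 0.0239 g 31.7 ry -0.328
```

```bash
python3 -m creep '[[-1,-0.0004,-0.0002,0.001,0],[-1,-0.0005,-0.0002,0.002,0],[-1,-0.0005,-0.0002,0.003,0],[-1,-0.0005,-0.0002,0.004,0],[-1,-0.0005,-0.0002,0.005,0],[-1,-0.0005,-0.0002,0.006,0],[-1,-0.0005,-0.0002,0.007,0],[-1,-0.0005,-0.0002,0.008,0],[-1,-0.0005,-0.0002,0.009,0],[-1,-0.0005,-0.0002,0.01,0]]'; python3 w.py
```

```text
time_s: 20.17
eef_pos: [0.4617, 0.0483, 0.2476]
ee_rot: [[0.322, 0.947, 0.0], [0.947, -0.322, 0.0], [0.0, 0.0, -1.0]]
force: [-1.0, -0.7, -0.2]
width: 0.0236
grasp_force: 31.7
t 20.17 p [0.4617 0.0483 0.2476] F [-1.  -0.7 -0.2] w 0.0236 g 31.7 ry -0.328
```

```bash
python3 -m creep '[[-1,0,0,0.001,0],[-1,0,0,0.002,0],[-1,0,0,0.002,0],[-1,0,0,0.003,0],[-1,0,0,0.003,0],[-1,0,0,0.004,0],[-1,0,0,0.004,0],[-1,0,0,0.005,0],[-1,0,0,0.005,0],[-1,0,0,0.005,0]]'; python3 w.py
```

```text
time_s: 21.0
eef_pos: [0.4616, 0.0482, 0.2428]
ee_rot: [[0.322, 0.947, 0.0], [0.947, -0.322, -0.0], [-0.0, 0.0, -1.0]]
force: [-1.8, -1.9, 3.9]
width: 0.0243
grasp_force: 32.1
t 21.0 p [0.4616 0.0482 0.2428] F [-1.8 -1.9  3.9] w 0.0243 g 32.1 ry -0.328
```

```bash
python3 -m creep '[[-1,0,0,0.0005,0],[-1,0,0,0.001,0],[-1,0,0,0.0015,0],[-1,0,0,0.002,0],[-1,0,0,0.002,0],[-1,0,0,0.0025,0],[-1,0,0,0.0025,0],[-1,0,0,0.0025,0],[-1,0,0,0.0025,0],[-1,0,0,0.0025,0]]'; python3 w.py
```

```text
time_s: 21.83
eef_pos: [0.4615, 0.0483, 0.2404]
ee_rot: [[0.322, 0.947, 0.0], [0.947, -0.322, -0.0], [0.0, 0.0, -1.0]]
force: [-1.2, -1.4, 6.2]
width: 0.0239
grasp_force: 32.1
t 21.83 p [0.4615 0.0483 0.2404] F [-1.2 -1.4  6.2] w 0.0239 g 32.1 ry -0.328
```

```bash
python3 -m creep '[[-1,0,0,0.0005,0],[-1,0,0,0.001,0],[-1,0,0,0.001,0],[-1,0,0,0.0015,0],[-1,0,0,0.0015,0],[-1,0,0,0.002,0],[-1,0,0,0.002,0],[-1,0,0,0.002,0],[-1,0,0,0.002,0],[-1,0,0,0.002,0]]'; python3 w.py
```

```text
time_s: 22.67
eef_pos: [0.4614, 0.0482, 0.2386]
ee_rot: [[0.322, 0.947, 0.0], [0.947, -0.322, -0.0], [-0.0, 0.0, -1.0]]
force: [-2.5, -2.2, 9.3]
width: 0.0238
grasp_force: 32.0
t 22.67 p [0.4614 0.0482 0.2386] F [-2.5 -2.2  9.3] w 0.0238 g 32.0 ry -0.328
```

```bash
python3 -m creep '[[-1,0,0,0.0005,0],[-1,0,0,0.0005,0],[-1,0,0,0.001,0],[-1,0,0,0.001,0],[-1,0,0,0.001,0],[-1,0,0,0.001,0],[-1,0,0,0.001,0],[-1,0,0,0.001,0],[-1,0,0,0.001,0],[-1,0,0,0.001,0]]'; python3 w.py;  python3 - <<'E'
from h import *
S=cam("scene","s7")["frame"]
cv2.imwrite("pics/ins3.png",cv2.resize(S[180:260,245:325],(600,600),interpolation=cv2.INTER_CUBIC))
E
```

```text
time_s: 23.5
eef_pos: [0.4612, 0.0481, 0.238]
ee_rot: [[0.322, 0.947, 0.0], [0.947, -0.322, -0.001], [-0.001, 0.0, -1.0]]
force: [-3.5, -2.6, 14.7]
width: 0.024
grasp_force: 32.2
t 23.5 p [0.4612 0.0481 0.238 ] F [-3.5 -2.6 14.7] w 0.024 g 32.2 ry -0.328
```

```bash
python3 -m creep '[[-1,0.0005,-0.0005,0,0],[-1,0.0003,-0.0005,0.0003,0],[-1,-0.0003,-0.0005,0.0005,0],[-1,-0.0003,-0.0005,0.0007,0],[-1,-0.0003,-0.0005,0.0007,0],[-1,-0.0003,-0.0005,0.0007,0],[-1,-0.0003,-0.0005,0.0007,0],[-1,-0.0003,-0.0005,0.0007,0],[-1,-0.0003,-0.0005,0.0007,0],[-1,-0.0003,-0.0005,0.0007,0]]'; python3 w.py
```

```text
time_s: 24.38
eef_pos: [0.4608, 0.0479, 0.2376]
ee_rot: [[0.322, 0.947, 0.001], [0.947, -0.322, -0.001], [-0.0, 0.001, -1.0]]
force: [-3.3, -2.4, 19.8]
width: 0.0238
grasp_force: 31.7
t 24.38 p [0.4608 0.0479 0.2376] F [-3.3 -2.4 19.8] w 0.0238 g 31.7 ry -0.328
```

View pics/ins3.png

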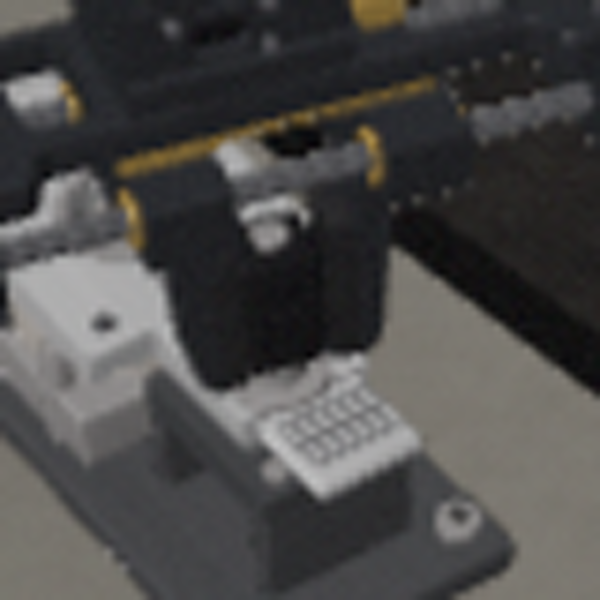

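The shoulder is seated on the leaf and the force rose to a firm stop at about 20 N. I'll ease the force slightly, then open while still holding position.

```bash
python3 -m creep '[[-1,0,0,-0.0005,0],[-1,0,0,-0.0007,0],[-1,0,0,-0.0007,0],[-0.3,0,0,-0.0007,0],[-0.2,0,0,-0.0007,0],[0,0,0,-0.0007,0],[0.2,0,0,-0.0007,0],[0.4,0,0,-0.0007,0],[0.4,0,0,-0.0007,0],[0.4,0,0,-0.0007,0]]'; python3 w.py
```

```text
time_s: 25.22
eef_pos: [0.461, 0.0482, 0.2371]
ee_rot: [[0.322, 0.947, -0.0], [0.947, -0.322, 0.0], [-0.0, -0.0, -1.0]]
force: [0.1, 0.1, -0.2]
width: 0.0619
grasp_force: 0.0
t 25.22 p [0.461  0.0482 0.2371] F [ 0.1  0.1 -0.2] w 0.0619 g 0.0 ry -0.328
```

```bash
python3 -m creep '[[0.4,0,0,-0.005,0],[0.4,0,0,-0.015,0],[0.4,0,0,-0.03,0],[0.4,0,0,-0.05,0],[0.4,0,0,-0.075,0],[0.4,0,0,-0.1,0],[0.4,0,0,-0.125,0],[0.4,0,0,-0.145,0],[0.4,0,0,-0.15,0],[0.4,0,0,-0.15,0]]'; python3 -m creep '[[0.4,-0.03,0.01,0,0],[0.4,-0.06,0.02,0,0],[0.4,-0.09,0.03,0,0],[0.4,-0.12,0.04,0,0],[0.4,-0.155,0.05,0,0],[0.4,-0.19,0.06,0,0],[0.4,-0.225,0.07,0,0],[0.4,-0.25,0.08,0,0],[0.4,-0.26,0.085,0,0],[0.4,-0.26,0.085,0,0]]'; python3 w.py
cat > chk.py <<'E'
from h import *
from scipy.optimize import minimize
S=cam("scene","end_s");T=cam("top","end_t");K=4
P0=[.4615,.0495,-.33,.0935]
def box(c): 
    u=proj(c,[P0[0],P0[1],P0[3]])[0].round().astype(int); return (u[0]-20,u[1]-20,40,40)
bx=[(S,box(S)),(T,box(T))];M=[]
for c,b in bx:
    x,y,w,h=b;g=cv2.resize(c["frame"][y:y+h,x:x+w],None,fx=K,fy=K,interpolation=cv2.INTER_CUBIC).max(2)<45
    n,l,st,ce=cv2.connectedComponentsWithStats(g.astype(np.uint8)); k=1+np.argmax(st[1:,4]);M.append(l==k);print("blob px bbox",st[k][:4]/K+[x,y,0,0],"area",st[k][4]/16)
def sil(c,b,X):
    x,y,w,h=b;P=place(X,[(a,e,X[3]+d) for a in(-.012,.012) for e in(-.0105,.0105) for d in(-.02,.02)])
    q=((proj(c,P)-[x,y]+.5)*K-.5).astype(np.float32);m=np.zeros((h*K,w*K),np.uint8)
    cv2.fillConvexPoly(m,cv2.convexHull(np.round(q*16).astype(np.int32)),1,shift=4);return m>0
cost=lambda X:sum((sil(c,b,X)^m).sum()/m.sum() for (c,b),m in zip(bx,M))
s=minimize(cost,P0,method="Nelder-Mead",options=dict(initial_simplex=np.array(P0)+np.vstack([np.zeros(4),np.diag([.005,.005,.1,.005])])));print(s.fun,s.x)
x,y,w,h=bx[0][1];print(cv2.resize(cv2.cvtColor(S["frame"],6)[y:y+h,x:x+w],(40,40)))
E
python3 - <<'E'
import numpy as np;np.set_printoptions(linewidth=220,threshold=99999);exec(open('chk.py').read())
E
```

```text
time_s: 26.05
eef_pos: [0.4612, 0.0481, 0.3886]
ee_rot: [[0.323, 0.947, 0.003], [0.947, -0.323, 0.0], [0.001, 0.003, -1.0]]
force: [-0.2, -0.0, -0.3]
width: 0.0617
grasp_force: 0.0
time_s: 26.88
eef_pos: [0.4571, -0.2281, 0.3858]
ee_rot: [[0.327, 0.945, -0.002], [0.945, -0.327, -0.0], [-0.001, -0.002, -1.0]]
force: [-0.3, 0.8, 0.1]
width: 0.0619
grasp_force: 0.0
t 26.88 p [ 0.4571 -0.2281  0.3858] F [-0.3  0.8  0.1] w 0.0619 g 0.0 ry -0.333
blob px bbox [274.25 206.75  13.75  20.75] area 206.1875
blob px bbox [275.25 247.25  10.5   10.5 ] area 26.1875
4.112952431524415 [ 0.4623  0.0519 -0.4147  0.0923]
[[163 163 163 164 165 167 167 166 166 166 167 167 162 142 123 107  79  36  15  15  14  18  17  14  15  17  18  28  37  35  34  36  33  35  34  30  33  32  32  33]
 [166 164 164 165 165 166 166 166 166 166 167 168 167 161 142 121 110 105  51  16  17  16  15  18  17  13  20  21  24  31  37  32  36  34  34  32  30  32  34  32]
 [161 159 164 164 164 164 165 167 166 167 166 166 168 167 162 141 119 115 104  61  22  19  16  20  16  17  19  14  20  22  29  33  34  37  36  34  33  37  35  34]
 
[... 5330 characters left out ...]
28 134 155 130 134 123 131 115 116 117 116 117]
 [ 95  94  83  65  59  55  61  67  66  71 104 140 146 150 163 168 150 129 123 154 160 158 141 113 119 153 129 134 156 130 135 119 120 119 127 149 121 116 117 116]
 [ 92  92  89  64  57  55  57  63  68  65  70 103 141 145 150 138 129 151 162 167 144 113 119 147 130 135 157 130 135 119 120 120 120 154 130 133 150 122 117 117]
 [ 90  91  89  64  59  56  58  58  60  65  65  71 104 140 145 123 117 170 177 159 130 148 127 135 157 130 135 119 120 119 122 154 130 134 156 158 164 158 125 116]
 [ 90  86  88  71  62  49  52  55  56  62  65  64  70 114 143 121 116 142 171 174 163 144 157 131 136 119 120 119 121 154 129 134 155 159 167 169 166 163 135 117]]
```

The pin stands alone and upright, and the grey strip on the right side of its handle is the button, sprung out. I'll check whether the leaf rose, by matching the tab patch against the pressed-down and free pictures.

```bash
python3 - <<'E'
import cv2,numpy as np
im={k:cv2.resize(cv2.imread(f"pics/{k}.png",0),None,fx=8,fy=8,interpolation=cv2.INTER_CUBIC) for k in("s3","s5","s7","end_s")}
def m(a,b,x,y,w,h):
    t=im[a][y*8:(y+h)*8,x*8:(x+w)*8]; s=im[b][(y-4)*8:(y+h+4)*8,(x-4)*8:(x+w+4)*8]
    r=cv2.minMaxLoc(cv2.matchTemplate(s,t,cv2.TM_CCOEFF_NORMED)); return (np.array(r[3])/8-4),round(r[1],3)
for a,b in(("s3","s5"),("s3","s7"),("s7","end_s")): print(a,b,"tab",m(a,b,283,231,17,13))
# static reference: right bolt on base
print("static bolt",m("s7","end_s",300,244,12,10)); print("disc lower rim s7->end",m("s7","end_s",276,229,12,5))
E
```

```text
s3 s5 tab (array([0., 0.]), 1.0)
s3 s7 tab (array([0., 2.]), 0.95)
s7 end_s tab (array([-0.125, -1.   ]), 0.93)
static bolt (array([0., 0.]), 0.999)
disc lower rim s7->end (array([ 1.875, -3.25 ]), 0.869)
```

The leaf rose only about half its free spring-back: the shoulder holds it down, with the balls against the underside of the lug. It is locked, so I'm handing in.

```bash
python3 -c "
from station import ctrl; print(ctrl.finish_job())"
```

```text
the job is handed in; nothing more can be done
None
```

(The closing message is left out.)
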